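# Open a child-resistant solvent can at the workbench

## Robot

A 7-joint arm with a two-finger parallel gripper is mounted at the origin on the work surface. World frame = base frame: x ahead of the robot, y to its left, z up, the work surface at z = 0. Lengths are in m, angles in rad, forces in N, time in s.
With the tool pointing down it reaches from about 0.425 to 0.95 m from the base axis. Payload 4.7 kg.
Tool frame: the origin (TCP) lies at the very end of the fingers, on their centre line; the grasp point (between the pads) lies 19 mm behind it (bot.grip_depth is the distance from the TCP to the grasp point, in m); z points along the fingers, y is the line along which they close (so a half turn about z gives the same grasp; the last joint's range is limited). The gripper opens to 85 mm and grips with 20 to 120 N. Pads are 22 mm wide; open, the fingers measure 114 mm over their backs; the gripper's body (76 mm by 85 mm) begins 54 mm behind the grasp point. The pads swing forward as they close: fully open they stand 13 mm farther back than shut.
Start: joints at [-1.137, 0.469, -0.049, 1.532, 0.024, 1.141, -0.082], TCP at [0.301, 0.604, 0.208] pointing down, gripper open.
Joint ranges: [-2.59, 2.59], [-0.33, 1.99], [-1.39, 1.29], [0.1, 2.45], [-1.04, 4.18], [0.21, 1.99], [-2.66, 2.66]. Speed limits (rad/s): [2.57, 2.57, 3.14, 3.14, 3.14, 3.14, 3.14].

## Interface

Orientations are given as a unit quaternion [x, y, z, w].
In Python, from cell import bot, viewer, ticket gives the robot as it stands.
- The arm moves only by the tool move_arm, never from a script. Its argument "motion" is a list of rows, each a list of 3 entries, a list of its own where there are three numbers: the shift along the tool's x, y, z in m, then the turn, a rotation vector about the tool's x, y, z in rad, then the closure, from 0 (fully open) to 1 (shut). In form: [[[tx, ty, tz], [wx, wy, wz], claw], ...]. A call has 1 to 10 rows; each row is the pose to reach, as a shift and turn from the pose commanded when the call began, along the tool's axes at that moment; what a row does not reach only later rows make up. A row lasts 1/8 s, in which the tool goes at most 62.5 mm and 10.7 degrees, less where a joint would pass 70% of its speed; a pose out of reach is approached as far as the arm can. A call with a gripper value outside its range is refused whole. The fingers move at their own pace and stop on an object; "newtons" is the grip in N (left out, the last holds). Time passes only in rows, so rows that repeat a pose let the fingers close. It gives the time, the measured TCP pose, the force, the opening and the grip force at its end, in the units of the state.
- bot.get_state(): the state, without advancing time (a new reading comes with each control period).
- viewer.grab_frame(name): name is "scene" or "top" or "wrist"; returns the picture (400x640x3 uint8, red, green, blue); there is no depth.
- viewer.camera_params(name): a dict with "intrinsics" (3x3 intrinsics, pixels), "k1" (the pictures are not rectified: a ray, as slopes to the right and down, at radius r is drawn at 1 + k1 r^2 times it, then the intrinsics apply), "rvec" (rotation vector, rad) and "tvec" (3), from world to camera coordinates, as OpenCV has them; the wrist camera has in their place "tool_from_camera" (4x4, takes a point from camera to tool coordinates, whose origin is the TCP and whose axes are the flange's). Camera axes: x right, y down, z forward; pixel columns grow to the right and rows downward; lengths in m; the calibration is good to about 2 mm. A picture is of the moment at which its call begins: read the wrist's pose just before it. camera_params takes no time and is no camera call.
- ticket.finish_job(): hands the job in; it is judged then, once.
The state is a dict: "clock": time; "joint_pos": joint angles; "joint_velocities": joint speeds; "joint_efforts": joint torques, N m; "tcp_pos": TCP position; "eef_rot": TCP orientation; "contact_force": force on the tool from outside, world axes, zero at the start; "ft_torque": the same for the moment, N m; "finger_gap": finger opening in m; "grasp_force": force on a finger pad.
Only numpy, scipy, OpenCV 4.12 (cv2) and the standard library are available. Lean on these libraries where they do the work, as an engineer would, in place of code of your own. Each camera call takes 0.05 s, during which the arm holds its last target. There are 200 camera calls.

## Task

Open the blue solvent can for brush cleaning: grip its red child-resistant cap, push it down firmly (about 22 N, never more than 45 N, or the thin metal top dents) and, holding that push, turn it anticlockwise until it stops; turned with too little push it only clicks round. Then lift the cap straight off, set it down right way up, flat on the floor of the shallow steel tray, and let go. Leave the glue bottle, the tape measure and the tape roll where they stand.

Things in the scene. Friction and masses are not known exactly. Their poses are not given: they have to be found in the camera images.
- can: Blue metal solvent can, fixed to the bench between low wooden blocks: 140 x 100 mm in plan (its x by y), flat top 122 mm above the bench, with a steel neck (45 mm across) whose rim is 158 mm above the bench. A low wire handle lies on its top 50 mm to its +x side, 13 mm high. Origin on the bench, directly below the axis of the neck; z up.
- cap_mid (a point): Centre, half-way up, of the red round cap on the can's neck. The cap is 56 mm across and 46 mm high (23 mm above and below this point), straight sided with grip ribs, about 70 g; its underside hangs 17 mm above the can's flat top. z is its axis, up; x points to the white bar on its top. The outer shell turns on an inner liner; once open the cap lifts straight off and the shell turns freely.
- cap_top (a point): Centre of the flat top of the red cap, 23 mm above cap_mid along the axis of the cap.
- press (a joint): How far the cap's outer shell is pushed down on its liner: 0 up. A spring resists with 2 to 5 N; after a free travel of 1 to 9 mm, different for each cap, its 10 sloping teeth (36 degrees apart, so up to 36 degrees are lost first) meet the liner's and mesh about 2.4 mm deeper, where it stops hard. With less than about 16 N of push they tend to ride up and click over; 18 to 28 N holds.
- thread (a joint): How far the liner in the cap is unscrewed: 0 locked, grows as the cap is turned anticlockwise seen from above, to a hard stop at 1.05 rad. The whole cap rises about 6 mm on the way, against the push. From about 0.95 rad the cap lifts off, before that it cannot be pulled off. It drags with about 0.16 N m and stays where it is left.
- liner: White inner liner of the cap (liner_c0 is its 39 mm seat disc), hidden under the shell; it comes off with the cap. Origin on the cap's axis at the underside of the seat disc, 16 mm above the cap's lower edge.
- lift: Steel thread ring inside the can's neck, on which the liner's disc rests and which carries the downward push; it rises about 6 mm as the thread opens. Origin on the neck's axis, at the disc's underside.
- tray: Shallow open steel tray fixed to the bench, 170 x 150 mm outside (its x by y), walls 4 mm thick and 18 mm high, floor 4 mm thick. Origin on the bench under its centre; z up.
- glue: White glue bottle with an orange cap, 56 mm across, 150 mm high, standing loose; to be left alone. Origin at the centre of its underside.
- measure: Red tape measure, 32 x 66 x 62 mm high, standing loose; to be left alone. Origin at the centre of its underside.
- tape: Tan roll of masking tape lying flat, 90 mm across, 25 mm high, loose; to be left alone. Origin at the centre of its underside.
Things that resemble listed ones, but are neither listed nor needed, are in the scene too. Leave any orange look-alike of the can alone. What is shaped like the liner but purple or turquoise is not meant.

How it is judged:
On the way, in this order (a step that is already met when the one before it is completed fails the run):
1. the cap has been pushed and turned until its thread is open (0.9 rad or more) and still sits on the can (value of joint thread above 0.9 rad and horizontal distance between cap_mid and can below 0.01 m and z of cap_mid in the frame of can below 0.18 m), for 0.2 s.
2. the cap has been lifted off the neck (z of cap_mid in the frame of can above 0.205 m), for 0.1 s.
At the end, for the whole second after the job is handed in: The can's thread is open (over 0.85 rad) and the cap stands right way up (within 0.15 rad) flat on the floor of the tray, its centre within 60 mm (tray x) and 50 mm (tray y) of the tray's centre and at most 33 mm above the bench, its top at least 45 mm above the bench, and released (x of cap_mid in the frame of tray between -0.06 and 0.06 m and y of cap_mid in the frame of tray between -0.05 and 0.05 m and z of cap_mid in the frame of tray below 0.033 m and z of cap_top in the frame of tray above 0.045 m and angle between cap_mid's own z axis and vertical below 0.15 rad and value of joint thread above 0.85 rad); the robot touches nothing.
It fails at once if the can's top dented: pushed down with more than 45 N (contact force between liner_c0 and lift above 45 N).
It fails at once if a bystander moved by more than 30 mm (distance of any of glue, measure, tape from where it was at the start of the episode above 0.03 m).
It fails at once if the glue bottle or the tape measure tipped over (angle between any of glue, measure's own z axis and vertical above 0.4 rad).
It also fails if it takes over 51 s, if anything falls off the work surface, if the arm or the gripper's body presses on something with over 40 N, if the wrist force passes 120 N, or if a joint passes its speed limit or range.

## Working session

There is one attempt and no reset: what is moved stays moved. The work goes in short steps, Python scripts to look and compute and a tool call to move; the robot and the scene stay as the last step left them, time stands still between calls to the robot, and variables do not carry over. Pictures are saved under pics/ and viewed, at most 10 in all, crops included, and the job is handed in when it is done.

Besides the shell and the picture viewer there is one more tool, called after "Request:" as name(argument=value, ...), one argument or row to a line, values as JSON. move_arm: Moves the arm, as the interface text tells. Its arguments: {"type":"object","properties":{"motion":{"type":"array","items":{"type":"array"}},"newtons":{"type":"number"}},"required":["motion"]}

```bash
mkdir -p pics; python3 - <<'E'
from cell import bot, viewer
import cv2
for n in ("scene","top"):
    cv2.imwrite(f"pics/{n}0.png", viewer.grab_frame(n)[:,:,::-1])
    print(n,viewer.camera_params(n))
print(viewer.camera_params("wrist"))
print(bot.get_state())
E
ls
```

```text
scene {'intrinsics': array([[397.04087689,   0.        , 320.35708013],
       [  0.        , 397.04087689, 196.85527115],
       [  0.        ,   0.        ,   1.        ]]), 'k1': -0.09532514821731193, 'rvec': array([ 1.22136814,  2.19432973, -1.01786805]), 'tvec': array([ 0.34333321, -0.18154575,  1.45394741])}
top {'intrinsics': array([[442.25293883,   0.        , 321.42536066],
       [  0.        , 442.25293883, 204.04646565],
       [  0.        ,   0.        ,   1.        ]]), 'k1': -0.010216012801973947, 'rvec': array([ 2.14274102, -2.18583692,  0.13049713]), 'tvec': array([-0.04446976,  0.53226466,  1.28303188])}
{'intrinsics': array([[342.8869832 ,   0.        , 314.99910485],
       [  0.        , 342.8869832 , 195.42999993],
       [  0.        ,   0.        ,   1.        ]]), 'k1': -0.029861052829919577, 'tool_from_camera': array([[-7.40762571e-04, -9.47862819e-01, -3.18677780e-01,
         8.17733896e-02],
       [ 9.99999653e-01, -5.80601449e-04, -5.97568452e-04,
         2.19693154e-04],
       [ 3.81388136e-04, -3.18678112e-01,  9.47862920e-01,
        -1.64771913e-01],
       [ 0.00000000e+00,  0.00000000e+00,  0.00000000e+00,
         1.00000000e+00]])}
{'clock': 0.1, 'joint_pos': array([-1.1369113 ,  0.46939091, -0.0486098 ,  1.53355814,  0.02411433,
        1.14100163, -0.08227336]), 'joint_velocities': array([-0.00148452, -0.00170798, -0.00073335, -0.0014766 ,  0.00021531,
       -0.00233098, -0.00084081]), 'joint_efforts': array([ 9.11602583e-04, -5.11512852e+01, -4.68411203e-02, -2.38391590e+01,
        1.08294957e-02,  4.37878000e-03,  3.96227495e-05]), 'tcp_pos': array([0.30108318, 0.60350665, 0.20735306]), 'eef_rot': array([ 2.29296783e-01,  9.73356153e-01, -8.69404104e-04, -1.70249159e-04]), 'contact_force': array([ 0.41519641,  0.27461765, -0.56681206]), 'ft_torque': array([ 0.02512428, -0.02086138,  0.02934689]), 'grasp_force': 0.0, 'finger_gap': 0.0853701800563918}
pics
```

View pics/scene0.png

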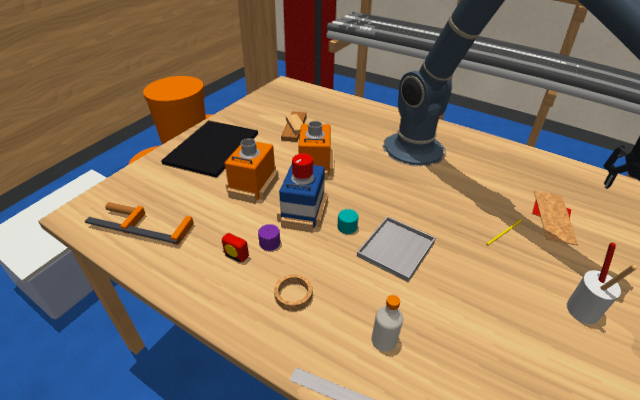

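View pics/top0.png

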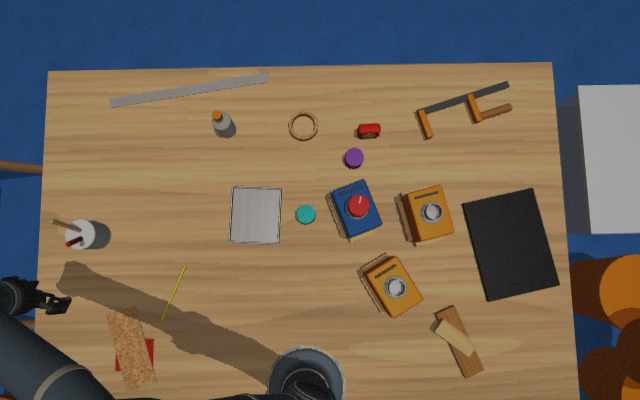

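The blue can with the red cap is at (358,206) in the top view. The orange look-alikes at (430,212) and (395,288) have bare steel necks. The tray is at (256,215), and the turquoise (306,214) and purple (354,158) pieces are decoys. The glue is at (222,124), the tape roll at (303,126) and the tape measure at (370,131).

```bash
cat > h.py <<'E'
import numpy as np, cv2
from scipy.spatial.transform import Rotation as R
from cell import bot, viewer
def cam(n, st=None):
    p=viewer.camera_params(n); K=p["intrinsics"]; d=np.array([p["k1"],0,0,0,0.])
    if n=="wrist":
        T=np.eye(4); T[:3,:3]=R.from_quat(st["eef_rot"]).as_matrix(); T[:3,3]=st["tcp_pos"]
        M=T@p["tool_from_camera"]; return K,d,M[:3,:3],M[:3,3]
    Rm=R.from_rotvec(p["rvec"]).as_matrix(); return K,d,Rm.T,-Rm.T@p["tvec"]
def plane(c,uv,z):
    K,d,Rw,o=c
    q=cv2.undistortPoints(np.float64(uv).reshape(-1,1,2),K,d)[:,0]
    r=np.c_[q,np.ones(len(q))]@Rw.T
    return o+r*((z-o[2])/r[:,2])[:,None]
def proj(c,X):
    K,d,Rw,o=c
    return cv2.projectPoints(np.float64(X).reshape(-1,1,3),cv2.Rodrigues(Rw.T)[0],-Rw.T@o,K,d)[0][:,0]
def blob(m,near):
    n,l,s,ce=cv2.connectedComponentsWithStats(np.uint8(m))
    k=1+min(range(n-1),key=lambda i:np.hypot(*(ce[i+1]-near)) if s[i+1,4]>40 else 1e9)
    return np.uint8(l==k)
E
python3 - <<'E'
from h import *
im=cv2.imread("pics/top0.png"); hsv=cv2.cvtColor(im,cv2.COLOR_BGR2HSV); c=cam("top")
H,S,V=[hsv[:,:,i].astype(int) for i in range(3)]
print("cam",c[3])
red=blob(((H<6)|(H>174))&(S>150)&(V>90),(358,206))
cnt=cv2.findContours(red,0,1)[0][0]; e=cv2.minEnclosingCircle(cnt); print("cap",e,plane(c,[e[0]],.185))
bl=blob((H>100)&(H<125)&(S>120)&(V>40)&(np.abs(np.arange(640)-356)<35)[None]&(np.abs(np.arange(400)-208)<40)[:,None],(356,208))
r=cv2.minAreaRect(cv2.findContours(bl,0,1)[0][0]); print("can",r,plane(c,cv2.boxPoints(r),.122).round(3))
ty=blob((S<45)&(V>90)&(np.arange(640)<290)[None],(256,215))
r=cv2.minAreaRect(cv2.findContours(ty,0,1)[0][0]); print("tray",r,plane(c,cv2.boxPoints(r),.018).round(3),plane(c,[r[0]],.018))
for n,p in dict(glue=(225,128),meas=(370,131),tape=(303,126)).items(): print(n,plane(c,[p],.03).round(3))
cv2.imwrite("pics/crop.png",cv2.resize(im[170:250,310:410],None,fx=6,fy=6,interpolation=2))
s=cam("scene"); print(proj(s,plane(c,[e[0]],.185)))
E
```

```text
cam [ 0.38016851 -0.04682877  1.33593899]
cap ((358.4414367675781, 204.73013305664062), 10.583878517150879) [[ 0.50971145 -0.15103173  0.185     ]]
can ((356.1379089355469, 207.8448486328125), (49.20926284790039, 35.653507232666016), 68.19859313964844) [[ 0.555 -0.08   0.122]
 [ 0.59  -0.173  0.122]
 [ 0.462 -0.219  0.122]
 [ 0.427 -0.127  0.122]]
tray ((254.57107543945312, 214.72283935546875), (50.27980041503906, 56.47483825683594), 2.2906100749969482) [[0.425 0.224 0.018]
 [0.594 0.217 0.018]
 [0.585 0.066 0.018]
 [0.416 0.074 0.018]] [[0.50455772 0.14540295 0.018     ]]
glue [[0.769 0.233 0.03 ]]
meas [[ 0.751 -0.207  0.03 ]]
tape [[ 0.771 -0.004  0.03 ]]
[[302.35522463 159.06040034]]
```

View pics/crop.png

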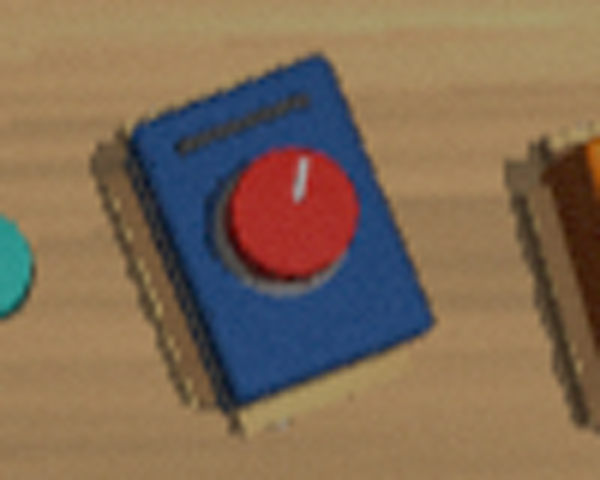

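The crop confirms the blue can with the red cap. The white bar points roughly to +x, and the wire handle is on the up-left side. Moving over now.

Request:
move_arm(
  motion=[
    [[-0.04,-0.035,-0.02],[0,0,0.15],0],
    [[-0.085,-0.07,-0.04],[0,0,0.33],0],
    [[-0.13,-0.11,-0.06],[0,0,0.51],0],
    [[-0.175,-0.15,-0.08],[0,0,0.69],0],
    [[-0.22,-0.19,-0.1],[0,0,0.87],0],
    [[-0.265,-0.23,-0.1],[0,0,1.05],0],
    [[-0.31,-0.27,-0.1],[0,0,1.23],0],
    [[-0.355,-0.31,-0.1],[0,0,1.41],0],
    [[-0.39,-0.35,-0.1],[0,0,1.59],0],
    [[-0.42,-0.395,-0.1],[0,0,1.77],0],
  ],
  newtons=100,
)

```text
clock: 1.35
tcp_pos: [0.5009, 0.0613, 0.308]
eef_rot: [0.9, 0.436, -0.0, 0.0]
contact_force: [0.1, -1.2, 0.7]
finger_gap: 0.0855
grasp_force: 0.0
```

Request:
move_arm(
  motion=[
    [[-0.04,0.035,0.01],[0,0,0.18],0],
    [[-0.08,0.07,0.02],[0,0,0.36],0],
    [[-0.12,0.105,0.03],[0,0,0.54],0],
    [[-0.15,0.13,0.038],[0,0,0.7],0],
    [[-0.162,0.139,0.038],[0,0,0.75],0],
    [[-0.162,0.139,0.038],[0,0,0.75],0],
  ],
)

```text
clock: 2.1
tcp_pos: [0.5108, -0.1502, 0.2703]
eef_rot: [0.997, 0.079, -0.0, -0.0]
contact_force: [-1.5, 1.0, -0.2]
finger_gap: 0.0851
grasp_force: 0.0
```

```bash
python3 - <<'E'
from h import *
st=bot.get_state(); im=viewer.grab_frame("wrist")[:,:,::-1].copy(); cv2.imwrite("pics/w1.png",im)
print(st["tcp_pos"],st["eef_rot"],st["joint_pos"].round(2),st["contact_force"])
c=cam("wrist",st); hsv=cv2.cvtColor(im,cv2.COLOR_BGR2HSV);H,S,V=[hsv[:,:,i].astype(int) for i in range(3)]
p=proj(c,[[.51,-.151,.185]])[0];print(p)
red=blob(((H<8)|(H>172))&(S>140)&(V>60),p); ys,xs=np.nonzero(red);print(red.sum(),xs.min(),xs.max(),ys.min(),ys.max())
# fit a cylinder: predicted silhouette vs mask
from scipy.optimize import minimize
a=np.linspace(0,2*np.pi,60)
def f(q):
    X=np.concatenate([np.c_[q[0]+.028*np.cos(a),q[1]+.028*np.sin(a),0*a+z] for z in(.139,.185)])
    m=np.zeros((400,640),np.uint8); cv2.fillConvexPoly(m,cv2.convexHull(np.int32(proj(c,X)*16)),1,shift=4)
    return (m!=red).sum()
r=minimize(f,[.51,-.151],method="Nelder-Mead",options=dict(initial_simplex=[[.51,-.151],[.52,-.151],[.51,-.141]]));print(r.x,r.fun)
E
```

```text
[ 0.51079537 -0.15021229  0.27027183] [ 9.96838841e-01  7.94498451e-02 -1.29882892e-04 -1.72024775e-04] [-0.4   0.21  0.73  1.82 -0.15  1.17 -1.04] [-1.49097859  1.01090089 -0.19202382]
[315.91291422 194.27990446]
4237 283 353 151 229
[ 0.50767246 -0.15296648] 441.0
```

View pics/w1.png

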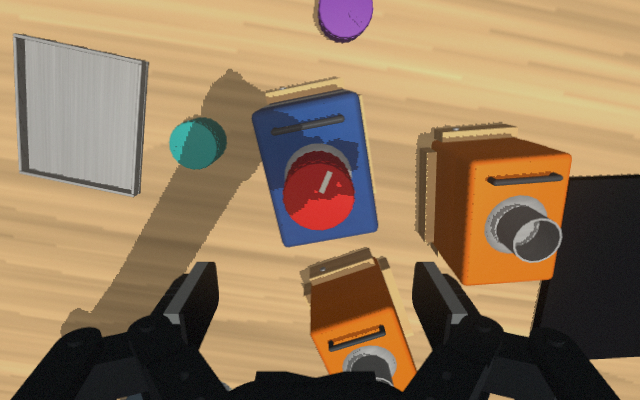

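The wrist view shows the red cap, with its top disc centred near (319,195), its white bar, and the handle at (308,125). The cap is at about (0.5085, -0.153). I'll descend and grip.

Request:
move_arm(
  motion=[
    [[-0.0027,0.0024,0.03],[0,0,0],0],
    [[-0.0027,0.0024,0.065],[0,0,0],0],
    [[-0.0027,0.0024,0.1],[0,0,0],0],
    [[-0.0027,0.0024,0.125],[0,0,0],0],
    [[-0.0027,0.0024,0.125],[0,0,0],0.1],
    [[-0.0027,0.0024,0.125],[0,0,0],0.3],
    [[-0.0027,0.0024,0.125],[0,0,0],0.6],
    [[-0.0027,0.0024,0.125],[0,0,0],1],
    [[-0.0027,0.0024,0.125],[0,0,0],1],
    [[-0.0027,0.0024,0.125],[0,0,0],1],
  ],
  newtons=100,
)

```text
clock: 3.4
tcp_pos: [0.5092, -0.153, 0.1457]
eef_rot: [0.997, 0.079, 0.001, 0.0]
contact_force: [1.9, 1.8, 2.5]
finger_gap: 0.0525
grasp_force: 103.8
```

```bash
python3 - <<'E'
from h import *
st=bot.get_state(); print({k:np.round(v,4) for k,v in st.items()})
im=viewer.grab_frame("wrist")[:,:,::-1].copy(); cv2.imwrite("pics/w2.png",im)
E
```

```text
{'clock': np.float64(3.4), 'joint_pos': array([-0.3267,  0.3516,  0.6782,  1.9727, -0.278 ,  0.9083, -0.9176]), 'joint_velocities': array([ 0.003 ,  0.0047,  0.0018,  0.003 ,  0.    , -0.0007,  0.0005]), 'joint_efforts': array([ 5.77200e-01, -3.31706e+01,  5.85380e+00, -1.84923e+01,
        3.35900e-01,  2.12500e-01,  1.40000e-03]), 'tcp_pos': array([ 0.5092, -0.153 ,  0.1457]), 'eef_rot': array([9.968e-01, 7.940e-02, 7.000e-04, 1.000e-04]), 'contact_force': array([1.8644, 1.7952, 2.4792]), 'ft_torque': array([ 0.228, -0.297, -0.041]), 'grasp_force': np.float64(103.8051), 'finger_gap': np.float64(0.0525)}
```

View pics/w2.png

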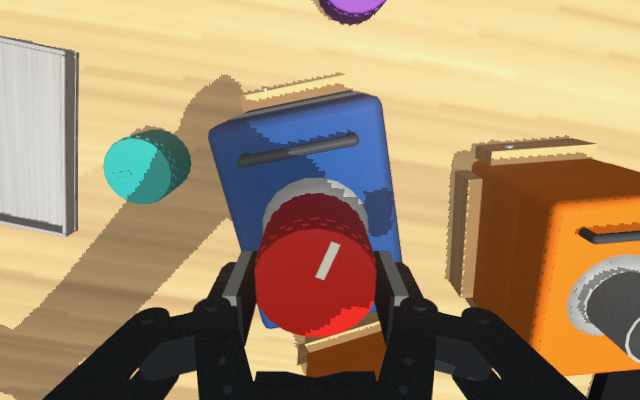

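The cap at (316,262) is held squarely between both pads. Now I'll push down in small steps.

Request:
move_arm(
  motion=[
    [[0,0,0.001],[0,0,0],1],
    [[0,0,0.002],[0,0,0],1],
    [[0,0,0.003],[0,0,0],1],
    [[0,0,0.003],[0,0,0],1],
  ],
  newtons=110,
)

```text
clock: 3.95
tcp_pos: [0.5092, -0.153, 0.1431]
eef_rot: [0.997, 0.079, 0.001, -0.0]
contact_force: [1.5, 1.7, 9.4]
finger_gap: 0.0519
grasp_force: 116.4
```

Request:
move_arm(
  motion=[
    [[0,0,0.001],[0,0,0],1],
    [[0,0,0.002],[0,0,0],1],
    [[0,0,0.002],[0,0,0],1],
  ],
)

```text
clock: 4.32
tcp_pos: [0.5094, -0.1531, 0.1423]
eef_rot: [0.997, 0.079, 0.001, -0.001]
contact_force: [-2.9, 2.9, 17.8]
finger_gap: 0.0517
grasp_force: 117.4
```

Request:
move_arm(
  motion=[
    [[0,0,0.0005],[0,0,-0.05],1],
    [[0,0,0.0005],[0,0,-0.1],1],
    [[0,0,0.0005],[0,0,-0.1],1],
  ],
)

```text
clock: 4.7
tcp_pos: [0.5096, -0.1529, 0.1422]
eef_rot: [0.992, 0.129, 0.001, -0.001]
contact_force: [-2.5, 3.3, 20.4]
finger_gap: 0.0519
grasp_force: 117.6
```

Request:
move_arm(
  motion=[
    [[0,0,0.0003],[0,0,-0.06],1],
    [[0,0,0.0003],[0,0,-0.12],1],
    [[0,0,0.0003],[0,0,-0.12],1],
  ],
)

```text
clock: 5.08
tcp_pos: [0.5096, -0.1525, 0.1421]
eef_rot: [0.982, 0.188, 0.001, -0.001]
contact_force: [-2.5, 4.9, 21.2]
finger_gap: 0.0519
grasp_force: 117.8
```

Request:
move_arm(
  motion=[
    [[0,0,0],[0,0,-0.06],1],
    [[0,0,0],[0,0,-0.12],1],
    [[0,0,0],[0,0,-0.18],1],
    [[0,0,0],[0,0,-0.18],1],
  ],
)

```text
clock: 5.58
tcp_pos: [0.5092, -0.1524, 0.1418]
eef_rot: [0.961, 0.275, 0.001, -0.001]
contact_force: [-3.5, 3.9, 19.4]
finger_gap: 0.0516
grasp_force: 117.9
```

```bash
python3 - <<'E'
from h import *
st=bot.get_state(); print({k:np.round(st[k],4) for k in ("tcp_pos","contact_force","ft_torque","joint_pos")})
E
```

```text
{'tcp_pos': array([ 0.5092, -0.1524,  0.1418]), 'contact_force': array([-3.486 ,  3.9283, 19.4114]), 'ft_torque': array([ 1.1941,  0.823 , -0.377 ]), 'joint_pos': array([-0.2498,  0.3402,  0.5783,  1.9726, -0.2405,  0.8945, -0.5595])}
```

```bash
python3 - <<'E'
from h import *
im=viewer.grab_frame("wrist")[:,:,::-1].copy(); cv2.imwrite("pics/w3.png",im)
E
```

```text
(no output)
```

View pics/w3.png

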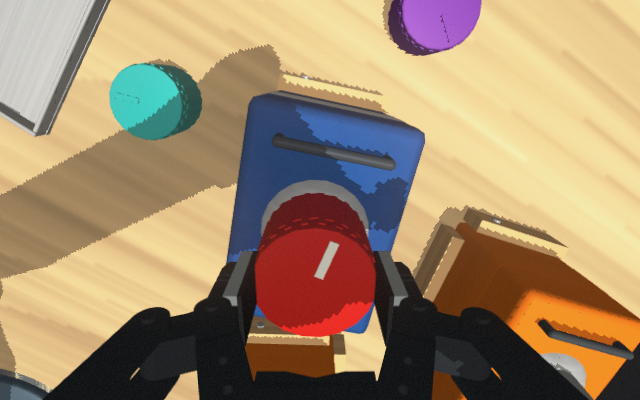

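The bar is still at (327,260) relative to the gripper, so the shell is turning with the fingers and there's no slip.

Request:
move_arm(
  motion=[
    [[0,0,0.0003],[0,0,-0.06],1],
    [[0,0,0.0003],[0,0,-0.12],1],
    [[0,0,0.0003],[0,0,-0.12],1],
  ],
)

```text
clock: 6.0
tcp_pos: [0.5092, -0.1522, 0.142]
eef_rot: [0.943, 0.332, 0.001, -0.002]
contact_force: [-4.3, 5.6, 23.6]
finger_gap: 0.0519
grasp_force: 118.3
```

Request:
move_arm(
  motion=[
    [[0,0,0],[0,0,-0.06],1],
    [[0,0,0],[0,0,-0.12],1],
    [[0,0,0],[0,0,-0.12],1],
  ],
)

```text
clock: 6.38
tcp_pos: [0.5091, -0.152, 0.1425]
eef_rot: [0.922, 0.388, 0.001, -0.002]
contact_force: [-6.9, 6.8, 28.0]
finger_gap: 0.0519
grasp_force: 118.8
```

The cap now rises as it turns, so the teeth are meshed. I'll back off in step with the rise.

Request:
move_arm(
  motion=[
    [[0,0,-0.0006],[0,0,-0.06],1],
    [[0,0,-0.0011],[0,0,-0.12],1],
    [[0,0,-0.0014],[0,0,-0.18],1],
    [[0,0,-0.0014],[0,0,-0.18],1],
  ],
)

```text
clock: 6.88
tcp_pos: [0.5088, -0.1517, 0.1437]
eef_rot: [0.883, 0.469, 0.001, -0.002]
contact_force: [-5.4, 5.9, 26.8]
finger_gap: 0.052
grasp_force: 118.7
```

Request:
move_arm(
  motion=[
    [[0,0,-0.0005],[0,0,-0.06],1],
    [[0,0,-0.0009],[0,0,-0.12],1],
    [[0,0,-0.0013],[0,0,-0.18],1],
    [[0,0,-0.0016],[0,0,-0.24],1],
    [[0,0,-0.0016],[0,0,-0.24],1],
  ],
)

```text
clock: 7.5
tcp_pos: [0.5083, -0.1515, 0.1451]
eef_rot: [0.82, 0.572, 0.001, -0.002]
contact_force: [-7.3, 7.0, 26.2]
finger_gap: 0.052
grasp_force: 118.7
```

Request:
move_arm(
  motion=[
    [[0,0,-0.0004],[0,0,-0.06],1],
    [[0,0,-0.0008],[0,0,-0.12],1],
    [[0,0,-0.0012],[0,0,-0.18],1],
    [[0,0,-0.0016],[0,0,-0.24],1],
    [[0,0,-0.0016],[0,0,-0.24],1],
  ],
)

```text
clock: 8.12
tcp_pos: [0.5078, -0.1513, 0.1465]
eef_rot: [0.746, 0.666, 0.001, -0.002]
contact_force: [-7.8, 6.6, 26.0]
finger_gap: 0.0519
grasp_force: 118.6
```

Request:
move_arm(
  motion=[
    [[0,0,-0.0004],[0,0,-0.06],1],
    [[0,0,-0.0007],[0,0,-0.12],1],
    [[0,0,-0.001],[0,0,-0.16],1],
    [[0,0,-0.001],[0,0,-0.16],1],
  ],
)

```text
clock: 8.62
tcp_pos: [0.5074, -0.1514, 0.1475]
eef_rot: [0.69, 0.723, 0.001, -0.002]
contact_force: [-8.2, 7.8, 25.9]
finger_gap: 0.052
grasp_force: 118.7
```

```bash
python3 - <<'E'
from h import *
st=bot.get_state(); print({k:np.round(st[k],4) for k in ("tcp_pos","eef_rot","contact_force","ft_torque","joint_pos")})
E
```

```text
{'tcp_pos': array([ 0.5074, -0.1514,  0.1475]), 'eef_rot': array([ 0.6905,  0.7233,  0.0008, -0.0025]), 'contact_force': array([-8.203 ,  7.8411, 25.8815]), 'ft_torque': array([ 1.4651,  2.1685, -0.4738]), 'joint_pos': array([-0.0699,  0.3068,  0.3467,  1.9589, -0.1362,  0.9013,  0.3934])}
```

Request:
move_arm(
  motion=[
    [[0,0,-0.0003],[0,0,-0.05],1],
    [[0,0,-0.0005],[0,0,-0.1],1],
    [[0,0,-0.0005],[0,0,-0.1],1],
  ],
)

```text
clock: 9.0
tcp_pos: [0.5068, -0.1522, 0.1479]
eef_rot: [0.653, 0.757, 0.0, -0.002]
contact_force: [-10.4, 4.8, 26.0]
finger_gap: 0.0518
grasp_force: 118.8
```

```bash
python3 - <<'E'
from h import *
st=bot.get_state(); print({k:np.round(st[k],4) for k in ("tcp_pos","eef_rot","contact_force","ft_torque")}, 2*np.arctan2(st["eef_rot"][1],st["eef_rot"][0]), 2*np.arctan2(.7233,.6905))
E
```

```text
{'tcp_pos': array([ 0.5068, -0.1522,  0.1479]), 'eef_rot': array([ 6.529e-01,  7.575e-01,  1.000e-04, -2.300e-03]), 'contact_force': array([-10.4374,   4.8185,  25.9947]), 'ft_torque': array([ 1.0704,  2.2269, -0.0738])} 1.7188362285506638 1.6171877784850341
```

Request:
move_arm(
  motion=[
    [[0,0,-0.001],[0,0,0],1],
    [[0,0,-0.002],[0,0,0],1],
    [[0,0,-0.003],[0,0,0],1],
    [[0,0,-0.004],[0,0,0],1],
    [[0,0,-0.006],[0,0,0],1],
    [[0,0,-0.008],[0,0,0],1],
    [[0,0,-0.008],[0,0,0],1],
  ],
)

```text
clock: 9.88
tcp_pos: [0.5067, -0.1522, 0.1525]
eef_rot: [0.653, 0.758, -0.001, -0.002]
contact_force: [-4.7, 3.3, 2.2]
finger_gap: 0.0515
grasp_force: 116.6
```

Request:
move_arm(
  motion=[
    [[0,0,-0.002],[0,0,0],1],
    [[0,0,-0.004],[0,0,0],1],
    [[0,0,-0.006],[0,0,0],1],
    [[0,0,-0.006],[0,0,0],1],
  ],
)

```text
clock: 10.38
tcp_pos: [0.5074, -0.1525, 0.1587]
eef_rot: [0.653, 0.757, -0.001, -0.001]
contact_force: [-3.7, 3.7, -3.3]
finger_gap: 0.052
grasp_force: 115.9
```

Request:
move_arm(
  motion=[
    [[0,0,-0.01],[0,0,0],1],
    [[0,0,-0.025],[0,0,0],1],
    [[0,0,-0.045],[0,0,0],1],
    [[0,0,-0.065],[0,0,0],1],
    [[0,0,-0.08],[0,0,0],1],
    [[0,0,-0.08],[0,0,0],1],
  ],
)

```text
clock: 11.12
tcp_pos: [0.51, -0.1538, 0.2414]
eef_rot: [0.653, 0.757, 0.001, 0.002]
contact_force: [0.7, -0.2, -0.7]
finger_gap: 0.0519
grasp_force: 115.9
```

```bash
python3 - <<'E'
from h import *
st=bot.get_state(); print({k:np.round(st[k],4) for k in ("tcp_pos","eef_rot","contact_force","joint_pos","finger_gap")})
a=viewer.grab_frame("wrist")[:,:,::-1]; b=viewer.grab_frame("scene")[:,:,::-1]
cv2.imwrite("pics/w4.png",np.hstack([cv2.resize(a,(400,250)),cv2.resize(b[80:330,180:580],(400,250))]))
E
```

```text
{'tcp_pos': array([ 0.51  , -0.1538,  0.2414]), 'eef_rot': array([0.653 , 0.7573, 0.0012, 0.0023]), 'contact_force': array([ 0.7351, -0.2033, -0.7095]), 'joint_pos': array([-0.079 ,  0.204 ,  0.3452,  1.8489, -0.0772,  1.0965,  0.4421]), 'finger_gap': np.float64(0.0519)}
```

View pics/w4.png

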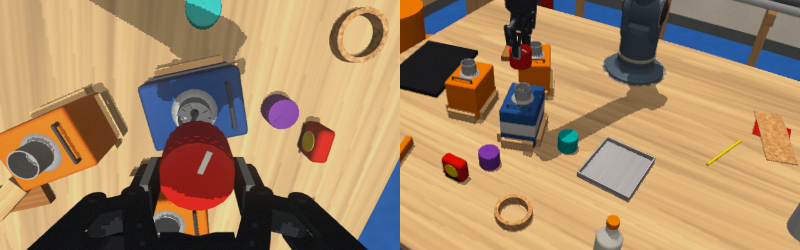

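The right-hand view shows the cap off and the can's bare neck at (523,90). The cap is upright in the gripper. I'll carry it to the tray.

Request:
move_arm(
  motion=[
    [[0.03,0.004,0],[0,0,0],1],
    [[0.08,0.01,0],[0,0,0],1],
    [[0.135,0.018,0],[0,0,0],1],
    [[0.19,0.025,0],[0,0,0],1],
    [[0.24,0.032,0],[0,0,0],1],
    [[0.28,0.037,0.02],[0,0,0],1],
    [[0.296,0.039,0.06],[0,0,0],1],
    [[0.296,0.039,0.11],[0,0,0],1],
    [[0.296,0.039,0.15],[0,0,0],1],
    [[0.296,0.039,0.17],[0,0,0],1],
  ],
)

```text
clock: 12.48
tcp_pos: [0.5014, 0.1449, 0.0661]
eef_rot: [0.653, 0.758, -0.002, -0.001]
contact_force: [-0.6, -0.2, -0.1]
finger_gap: 0.0519
grasp_force: 115.9
```

Request:
move_arm(
  motion=[
    [[0,0,0.02],[0,0,0],1],
    [[0,0,0.035],[0,0,0],1],
    [[0,0,0.045],[0,0,0],1],
    [[0,0,0.05],[0,0,0],1],
    [[0,0,0.05],[0,0,0],1],
  ],
)

```text
clock: 13.1
tcp_pos: [0.5036, 0.1456, 0.0193]
eef_rot: [0.653, 0.757, 0.0, -0.0]
contact_force: [0.2, -0.3, -0.0]
finger_gap: 0.0518
grasp_force: 115.9
```

```bash
python3 - <<'E'
from h import *
st=bot.get_state(); print({k:np.round(st[k],4) for k in ("tcp_pos","eef_rot","contact_force","finger_gap")})
a=viewer.grab_frame("wrist")[:,:,::-1]; b=viewer.grab_frame("scene")[:,:,::-1]
cv2.imwrite("pics/w5.png",np.hstack([cv2.resize(a,(400,250)),cv2.resize(b[180:305,300:500],(400,250))]))
E
```

```text
{'tcp_pos': array([0.5036, 0.1456, 0.0193]), 'eef_rot': array([ 6.529e-01,  7.574e-01,  1.000e-04, -0.000e+00]), 'contact_force': array([ 0.1501, -0.2804, -0.0195]), 'finger_gap': np.float64(0.0518)}
```

View pics/w5.png

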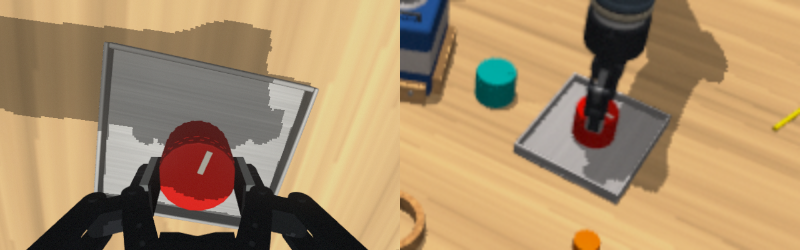

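The cap is over the middle of the tray, at (595,120) in the right-hand view. I'll lower it until it touches.

Request:
move_arm(
  motion=[
    [[0,0,0.003],[0,0,0],1],
    [[0,0,0.005],[0,0,0],1],
    [[0,0,0.007],[0,0,0],1],
    [[0,0,0.007],[0,0,0],1],
  ],
)

```text
clock: 13.7
tcp_pos: [0.5035, 0.1455, 0.0127]
eef_rot: [0.653, 0.757, -0.0, -0.0]
contact_force: [-1.4, 0.1, 4.5]
finger_gap: 0.0519
grasp_force: 116.8
```

Request:
move_arm(
  motion=[
    [[0,0,0.0005],[0,0,0],1],
    [[0,0,0.0005],[0,0,0],1],
  ],
)

```text
clock: 13.95
tcp_pos: [0.5036, 0.1455, 0.0127]
eef_rot: [0.653, 0.757, 0.0, -0.0]
contact_force: [-2.1, -0.7, 8.8]
finger_gap: 0.0519
grasp_force: 117.1
```

Contact is firm and the cap sits on the floor. Opening now.

Request:
move_arm(
  motion=[
    [[0,0,0],[0,0,0],0.25],
    [[0,0,0],[0,0,0],0.2],
    [[0,0,0],[0,0,0],0],
    [[0,0,0],[0,0,0],0],
    [[0,0,0],[0,0,0],0],
    [[0,0,0],[0,0,0],0],
  ],
  newtons=20,
)

```text
clock: 14.7
tcp_pos: [0.5035, 0.1456, 0.0118]
eef_rot: [0.653, 0.757, -0.0, -0.0]
contact_force: [0.4, -0.1, 0.6]
finger_gap: 0.0855
grasp_force: 0.0
```

Request:
move_arm(
  motion=[
    [[0,0,-0.02],[0,0,0],0],
    [[0,0,-0.05],[0,0,0],0],
    [[0,0,-0.09],[0,0,0],0],
    [[0,0,-0.14],[0,0,0],0],
    [[0,0,-0.18],[0,0,0],0],
    [[0,0,-0.2],[0,0,0],0],
    [[0,0,-0.2],[0,0,0],0],
  ],
)

```text
clock: 15.58
tcp_pos: [0.5044, 0.1459, 0.2133]
eef_rot: [0.653, 0.757, 0.002, 0.001]
contact_force: [-0.3, 0.3, 0.3]
finger_gap: 0.0852
grasp_force: 0.0
```

```bash
python3 - <<'E'
from h import *
st=bot.get_state(); print({k:np.round(st[k],4) for k in ("clock","tcp_pos","contact_force","finger_gap")})
a=viewer.grab_frame("wrist")[:,:,::-1]; b=viewer.grab_frame("scene")[:,:,::-1]
cv2.imwrite("pics/w6.png",np.hstack([cv2.resize(a,(400,250)),cv2.resize(b[180:305,300:500],(400,250))]))
E
```

```text
{'clock': np.float64(15.575), 'tcp_pos': array([0.5044, 0.1459, 0.2133]), 'contact_force': array([-0.2789,  0.3439,  0.2589]), 'finger_gap': np.float64(0.0852)}
```

View pics/w6.png

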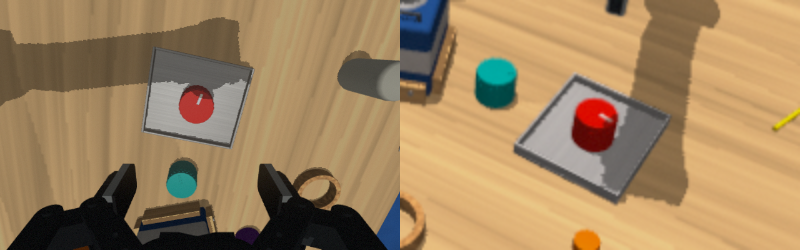

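The cap stands upright in the middle of the tray, at (196,103) and (595,125), and the gripper is clear. Handing in.

```bash
python3 -c "
from cell import ticket
print(ticket.finish_job())"
```

```text
the job is handed in; nothing more can be done
None
```

The job is handed in (no verdict came back): the cap was pushed, unscrewed and lifted off, then left upright in the middle of the tray; force peaked at 28 N in my readings, the robot clock read about 16 s, and the arm went nowhere near the glue bottle, tape measure or tape roll.

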